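# Press a vent grille home in a plinth panel with the seating tool

### The arm

A 7-joint arm with a two-finger parallel gripper is mounted at the origin on a cart in front of the work surface, level with it; the furniture and walls round the work are solid. World frame = base frame: x ahead of the robot, y to its left, z up, the work surface at z = 0. Lengths are in mm, angles in rad, forces in N, time in s.
With the tool pointing down it reaches from about 400 to 875 mm from the base axis. Payload 4.4 kg.
Tool frame: the origin (TCP) lies midway between the tips of the shut fingers; the grasp point (between the pads) lies 19 mm behind it (ctrl.grip_point_offset is the distance from the TCP to the grasp point, in mm); z points along the fingers, y is the line along which they close (so a half turn about z gives the same grasp; the last joint's range is limited). The gripper opens to 85 mm and grips with 20 to 120 N. Pads are 22 mm wide; open, the fingers measure 114 mm over their backs; the gripper's body (76 mm by 85 mm) begins 54 mm behind the grasp point. The pads swing forward as they close: fully open they stand 13 mm farther back than shut.
Start: joints at [1.153, 0.628, 0.038, 1.517, -0.027, 0.996, -0.02], TCP at [224.01, -610.194, 231.313] pointing down, gripper open.
Joint ranges: [-3.06, 3.06], [-0.37, 2.12], [-1.25, 1.32], [0.18, 2.47], [-1.1, 4.24], [0.23, 1.98], [-2.94, 2.94]. Speed limits (rad/s): [2.57, 2.57, 3.14, 3.14, 3.14, 3.14, 3.14].

### API

Orientations are given as [roll, pitch, yaw] about the fixed x, y, z axes, in that order (R = Rz(yaw) Ry(pitch) Rx(roll)).
In Python, from cell import ctrl, optics, finish_job, read_state gives the robot as it stands (ctrl), with the cameras (optics), the job as plain functions and the readings as plain functions.
- The arm moves only by the shell command python3 nudge.py 'ROWS'. ROWS is a JSON list of rows, 1 to 12 of them, each of 7 numbers: dx, dy, dz in mm, then a rotation vector rx, ry, rz in rad, then the finger opening in mm; each row shifts and turns the commanded pose from where the row before left it, along the tool's axes as they then stand; what a row does not reach is not made up. A row lasts 1/10 s, in which the tool goes at most 50 mm and 0.15 rad, less where a joint would pass 70% of its speed; a pose out of reach is approached as far as the arm can. The fingers move at their own pace and stop on an object; the grip force is fixed at half the most. Time passes only in rows, so rows that do not move let the fingers close. It prints the time, the measured TCP pose, the force, the opening and the grip force at its end. Input that does not fit is refused with a message, and nothing moves.
- read_state(): the state, without advancing time (a new reading comes with each control period).
- optics.get_image(name): name is "side" or "top" or "wrist"; returns the picture (480x640x3 uint8, blue, green, red); there is no depth.
- optics.calibration(name): a dict with "fx", "fy", "cx", "cy" (pixels), "rvec" (rotation vector, rad) and "tvec" (3), from world to camera coordinates, as OpenCV has them; the wrist camera has in their place "hand_eye" (4x4, takes a point from camera to tool coordinates, whose origin is the TCP and whose axes are the flange's). Camera axes: x right, y down, z forward; pixel columns grow to the right and rows downward; lengths in mm; the calibration is good to about 2 mm. A picture is of the moment at which its call begins: read the wrist's pose just before it. calibration takes no time and is no camera call.
- finish_job(): hands the job in; it is judged then, once.
The state is a dict: "clock": time; "qpos": joint angles; "qd": joint speeds; "tau": joint torques, N m; "eef_pos": TCP position; "tool_rot": TCP orientation; "force": force on the tool from outside, world axes, zero at the start; "torque": the same for the moment, N m; "width": finger opening in mm; "gripper_force": force on a finger pad.
Only numpy, scipy, OpenCV 4.12 (cv2) and the standard library are available. Lean on these libraries where they do the work, as an engineer would, in place of code of your own. Each camera call takes 0.05 s, during which the arm holds its last target. There are 200 camera calls.

### The job

Take the seating tool from its foam cut-out and press the vent grille fully home in the sloping panel, so that both of its ends click in and the flange lies flush. Keep the tool's rubber face square to the panel, stop as soon as it is home rather than force it, and keep the gripper itself off the grille. Then put the tool back in its square cut-out, foot down and upright, let go, and leave the other things on the bench where they are.

Things in the scene. Friction and masses are not known exactly. Their poses are not given: they have to be found in the camera images.
- panel: Wooden panel, 190 (x) x 260 (y) x 22 mm, fixed on a stand, its face sloping down towards the robot, 27 degrees from level. Origin: centre of its cut-out (53 x 150 mm), in the plane of the face, 100 mm above the bench. z points squarely out of the face, x up the slope, y along the level long side of the cut-out. In each short end wall of the cut-out sits a spring-loaded roller catch.
- grille: Loose aluminium vent grille: louvred face with flange 68 (x) x 168 (y) x 4 mm, below it a skirt 22 mm deep with a snap bead at each short end. It has been started in the cut-out and stands about 9 mm proud on the two catches. Origin: centre of the flange's underside; z out of its face (pressed on at z = 4 mm). When home, its frame coincides with the panel's, flange down on the panel.
- grille_left (a point): Underside of the flange at the grille's +y end, 75 mm from its origin; in the plane of the panel's face when that end is home. Pressing near one end clicks that end in (3 to 9 N) and leaves the other proud; the second end then takes 9 to 16 N, as do both at once when pressed midway (up to 20 N). The click comes some 2 mm before home; resistance drops, then rises hard as the flange meets the panel.
- grille_right (a point): The same for the grille's -y end, 75 mm from its origin. Forcing the grille with more than about 50 N, also by a fast bump, bends its louvres; once its flange is down it does not give at all, so press slowly (10 mm/s or less).
- seating_tool: Seating tool, 125 mm tall, 0.15 to 0.3 kg: square foot 56 x 56 x 22 mm, black rubber pressing face underneath; square dark wooden handle 28 x 28 mm from 28 to 125 mm above the face (grip it 85 mm above the face across either pair of flats). Origin: centre of the pressing face; z from the face up the handle; x and y square to the flats. Starts upright in the foam's square cut-out.
- tray: Shallow wooden tool tray 236 x 236 x 36 mm, fixed, with a black foam insert (foam top 39 mm above the bench) that holds the seating tool in a square cut-out, and an awl and a screwdriver in slots (both fixed). Origin: centre of its underside; x and y along its sides; the square cut-out lies 60 mm from the centre towards +y.
- pocket (a point): Centre of the floor of the square foam cut-out: 61 x 61 mm wide, 20 mm deep, floor 19 mm above the bench, sides along the tray's x and y. The tool's origin lies here when the tool is put away.
- tape_measure: Bystander: tape measure, 38 x 97 x 66 mm, loose. Origin under its centre.
- glue_bottle: Bystander: standing glue bottle, 57 mm across, 166 mm tall, loose. Origin under its centre.

How it is judged (in metres and radians):
On the way, in this order (a step that is already met when the one before it is completed fails the run):
1. the seating tool presses on the grille, square to the panel (contact force between seating_tool and grille above 4 N and angle between the z axis of seating_tool and the z axis of panel, either way round below 0.2 rad), for 0.1 s.
2. both ends of the grille have clicked home (z of each of grille_left, grille_right in the frame of panel below 0.0025 m and z of grille in the frame of panel above -0.003 m), for 0.2 s.
At the end, for the whole second after the job is handed in: Both ends of the grille within 2.5 mm of the panel's face; the seating tool upright (within 0.08 rad) and at rest in its foam cut-out, within 6 mm of its centre, its face within 5 mm of the cut-out's floor (all of step 2 and horizontal distance between seating_tool and pocket below 0.006 m and height (world z) of seating_tool below 0.024 m and angle between seating_tool's own z axis and vertical below 0.08 rad and linear speed of each of seating_tool, grille below 0.02 m/s); the robot touches nothing.
It fails at once if the tool pressed on the grille with more than 60 N (contact force between seating_tool and grille above 60 N).
It fails at once if the tool pressed on the grille while more than 0.25 rad out of square with the panel (contact force between seating_tool and grille above 4 N and angle between the z axis of seating_tool and the z axis of panel, either way round above 0.25 rad).
It fails at once if the gripper or arm pressed on the grille itself (contact force between any of the fingers, the arm and grille above 2 N).
It fails at once if a bystander (tape measure or glue bottle) was shifted by more than 30 mm (distance of any of tape_measure, glue_bottle from where it was at the start of the episode above 0.03 m).
It also fails if it takes over 51 s, if anything falls off the work surface, if the arm or the gripper's body presses on something with over 40 N, if the wrist force passes 120 N, or if a joint passes its speed limit or range.

## Working session

There is one attempt and no reset: what is moved stays moved. The work goes in short steps, Python scripts to look and compute and a shell command to move; the robot and the scene stay as the last step left them, time stands still between calls to the robot, and variables do not carry over. Pictures are saved under pics/ and viewed, at most 10 in all, crops included, and the job is handed in when it is done.

```bash
ls; mkdir -p pics; cat > h.py <<'E'
import numpy as np,cv2
from scipy.spatial.transform import Rotation as R
from cell import ctrl, optics, finish_job, read_state
def cam(n,st=None):
    c=optics.calibration(n);K=np.array([[c['fx'],0,c['cx']],[0,c['fy'],c['cy']],[0,0,1.]])
    if 'rvec' in c:
        M=cv2.Rodrigues(np.array(c['rvec'],float))[0];t=np.array(c['tvec'],float).ravel()
    else:
        H=np.array(c['hand_eye']);st=st or read_state()
        Rt=R.from_euler('xyz',st['tool_rot']).as_matrix();A=Rt@H[:3,:3];o=Rt@H[:3,3]+np.array(st['eef_pos'])
        M=A.T;t=-M@o
    return K,M,t
def ray(C,uv):
    K,M,t=C;d=M.T@np.linalg.inv(K)@np.array([uv[0],uv[1],1.]);return -M.T@t,d/np.linalg.norm(d)
def onz(C,uv,z):
    o,d=ray(C,uv);return o+d*(z-o[2])/d[2]
def tri(obs):
    A=np.zeros((3,3));b=np.zeros(3)
    for C,uv in obs:
        o,d=ray(C,uv);P=np.eye(3)-np.outer(d,d);A+=P;b+=P@o
    x=np.linalg.solve(A,b)
    return x,[round(float(np.linalg.norm(np.cross(x-ray(C,uv)[0],ray(C,uv)[1]))),1) for C,uv in obs]
def proj(C,p):
    K,M,t=C;q=K@(M@np.array(p,float)+t);return q[:2]/q[2]
E
python3 - <<'E'
from h import *
for n in ('top','side','wrist'):
    s=read_state()
    cv2.imwrite(f'pics/{n}0.png',optics.get_image(n)); K,M,t=cam(n,s);print(n,K[0,0],-M.T@t,M.round(2).tolist())
print({k:np.round(v,3).tolist() for k,v in read_state().items()})
E
```

```text
cell.py
nudge.py
pics
top 510.042348274526 [ 532.9433021   22.3077897 1200.8693571] [[-0.02, -1.0, 0.01], [-1.0, 0.02, -0.1], [0.1, -0.01, -1.0]]
side 465.4722006811157 [601.21540344 768.87913812 498.48213641] [[-1.0, -0.04, 0.02], [-0.04, 0.49, -0.87], [0.02, -0.87, -0.49]]
wrist 358.44114981217564 [ 293.53806815 -584.90671378  372.16301331] [[0.34, -0.94, -0.0], [-0.9, -0.33, 0.29], [-0.27, -0.1, -0.96]]
{'clock': 0.15, 'qpos': [1.153, 0.629, 0.038, 1.518, -0.027, 0.996, -0.02], 'qd': [0.001, -0.004, 0.001, -0.004, 0.001, -0.0, 0.0], 'tau': [0.003, -56.379, 1.228, -19.365, 0.011, 0.007, -0.0], 'eef_pos': [223.872, -609.75, 230.614], 'tool_rot': [-3.14, 0.0, 0.352], 'force': [-0.258, 0.399, -0.592], 'torque': [0.012, 0.02, 0.015], 'gripper_force': 0.0, 'width': 85.514}
```

View pics/top0.png

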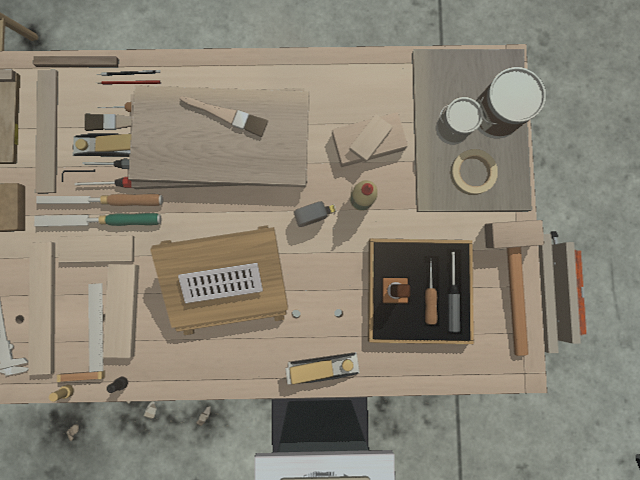

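View pics/side0.png

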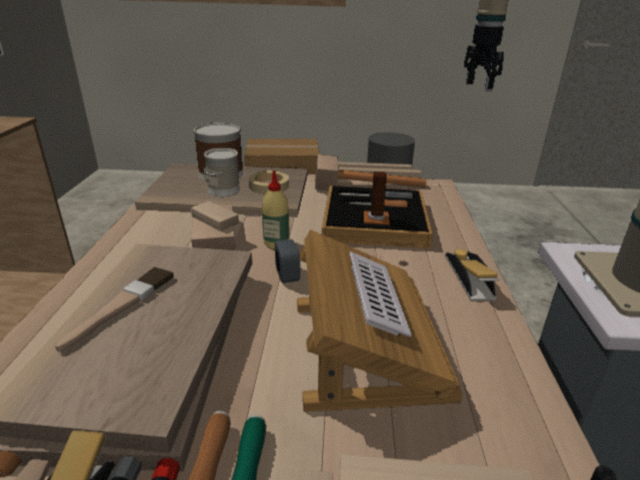

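Top view: the tool is at about (397,291) in the tray spanning (370–473, 238–343). The grille is at about (221,283), the panel spans (152–288, 228–330), the tape is at (312,213) and the bottle at (365,194). Side view: the tool is at (377,200) and the grille at (380,290). Next I'll enlarge the parts that matter.

```bash
python3 - <<'E'
import cv2,numpy as np
t=cv2.imread('pics/top0.png');s=cv2.imread('pics/side0.png')
def c(i,u,v,w,h):
    return cv2.resize(i[v:v+h,u:u+w],(400,300),interpolation=cv2.INTER_CUBIC)
a=np.hstack([c(t,360,250,80,60),c(t,170,245,100,75)])
b=np.hstack([c(s,337,165,80,60),c(s,330,245,120,90)])
cv2.imwrite('pics/c1.png',np.vstack([a,b]))
E
```

```text
(no output)
```

View pics/c1.png

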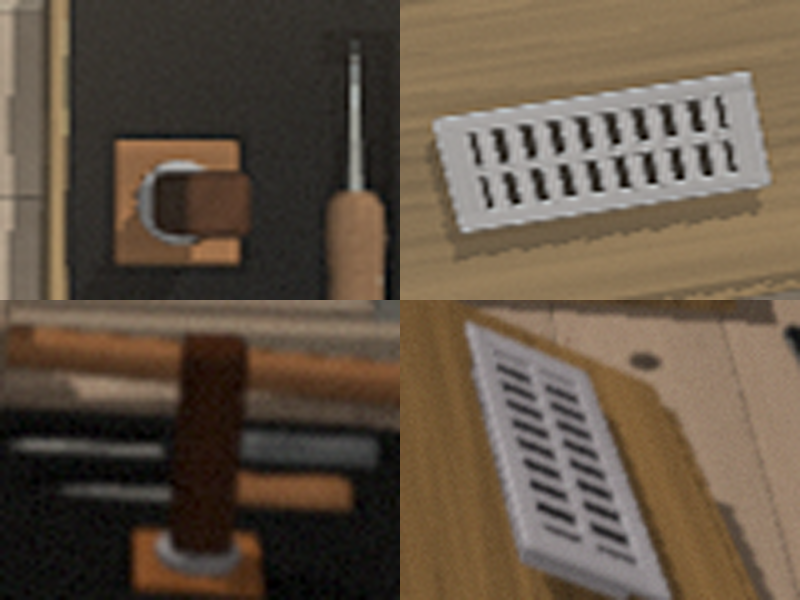

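Crop: the foot's corners in the top view are about (383,278), (408,278), (408,303) and (383,303). The handle's top is centred at about (404,290.5). The grille's corners in the top view are about (178.5,275.5), (257,263), (262.5,291) and (186,303). The far and +x grille corners are also clear in the side view. I'll refine these with masks and triangulate.

```bash
cat > m1.py <<'E'
from h import *
t=cv2.imread('pics/top0.png');s=cv2.imread('pics/side0.png')
T=cam('top');S=cam('side')
def quad(img,roi,f,nclose=7):
    u,v,w,h=roi;p=cv2.resize(img[v:v+h,u:u+w],None,fx=4,fy=4,interpolation=cv2.INTER_CUBIC)
    m=f(cv2.cvtColor(p,cv2.COLOR_BGR2HSV).astype(int)).astype(np.uint8)*255
    k=np.ones((4*nclose,4*nclose),np.uint8)
    m=cv2.copyMakeBorder(m,60,60,60,60,cv2.BORDER_CONSTANT);m=cv2.morphologyEx(m,cv2.MORPH_OPEN,np.ones((5,5),np.uint8));m=cv2.morphologyEx(m,cv2.MORPH_CLOSE,k)
    c=max(cv2.findContours(m,0,2)[0],key=cv2.contourArea);hull=cv2.convexHull(c)
    q=cv2.approxPolyN(hull,4,ensure_convex=True).reshape(-1,2).astype(float)
    return (q-60+.5)/4-.5+[u,v],cv2.contourArea(c)/16
g=lambda H:(H[...,1]<45)&(H[...,2]>95)
qt,at=quad(t,(170,245,100,75),g);qs,as_=quad(s,(335,240,90,105),g)
o=lambda H:(H[...,0]<18)&(H[...,1]>90)&(H[...,2]>90)
qf,af=quad(t,(378,270,36,40),o)
print(qt.round(1).tolist(),at);print(qs.round(1).tolist(),as_);print(qf.round(1).tolist(),af)
E
python3 m1.py; python3 - <<'E'
import sys;sys.path.insert(0,'.')
from h import *
T=cam('top');S=cam('side')
print('foot ctr z41',onz(T,(395.3,290.2),41),'handle top z144',onz(T,(403.3,290.1),144))
ut=(373,172.3-0) 
P=onz(T,(403.3,290.1),144);print(proj(S,P))
E
```

```text
[[262.9, 291.4], [184.6, 303.4], [177.1, 274.4], [257.4, 262.1]] 2315.96875
[[386.4, 267.1], [414.4, 341.6], [366.1, 323.4], [347.1, 249.6]] 2684.5625
[[408.9, 277.9], [407.6, 302.6], [382.9, 302.1], [382.9, 277.9]] 594.375
foot ctr z41 [ 519.16195439 -168.60139011   41.        ] handle top z144 [ 520.30660018 -168.19093701  144.        ]
[379.47940567 172.0637493 ]
```

```bash
cat >> m1.py <<'E'
pairs=[((257.4,262.1),(347.1,249.6)),((262.9,291.4),(386.4,267.1)),((184.6,303.4),(414.4,341.6)),((177.1,274.4),(366.1,323.4))]
X=[]
for a,b in pairs:
    x,r=tri([(T,a),(S,b)]);X.append(x);print(x.round(1),r)
X=np.array(X);c=X.mean(0);a=X-c;n=np.linalg.svd(a)[2][2];n*=np.sign(n[2])
ey=(X[3]+X[2]-X[0]-X[1]);ex=X[0]+X[3]-X[1]-X[2];print('c',c,'n',n,'tilt',np.degrees(np.arccos(n[2])),'ylen',np.linalg.norm(ey)/2,'xlen',np.linalg.norm(ex)/2,'yaw',np.arctan2(-ey[0],ey[1]),'slope x',np.degrees(np.arcsin(ex[2]/np.linalg.norm(ex))),'slope y',np.degrees(np.arcsin(ey[2]/np.linalg.norm(ey))))
E
python3 m1.py
```

```text
[[262.9, 291.4], [184.6, 303.4], [177.1, 274.4], [257.4, 262.1]] 2315.96875
[[386.4, 267.1], [414.4, 341.6], [366.1, 323.4], [347.1, 249.6]] 2684.5625
[[408.9, 277.9], [407.6, 302.6], [382.9, 302.1], [382.9, 277.9]] 594.375
[585.5 134.  126.7] [1.6, 1.6]
[521.9 126.2  92.5] [0.3, 0.3]
[497.7 296.2  86.5] [1.5, 1.5]
[561.5 304.1 119.4] [0.4, 0.4]
c [541.63682688 215.10453776 106.28514035] n [-0.46305168 -0.03082542  0.88579509] tilt 27.65047555496591 ylen 171.90115315853592 xlen 72.45374141439575 yaw 0.14048080699649906 slope x 27.611800517745454 slope y -2.2183929160409637
```

```bash
python3 nudge.py '[[35,-30,0,0,0,0,85],[35,-30,0,0,0,0,85],[35,-30,0,0,0,0,85],[35,-30,0,0,0,0,85],[35,-30,0,0,0,0,85],[35,-30,0,0,0,0,85],[35,-30,0,0,0,0,85],[35,-30,0,0,0,0,85],[35,-30,0,0,0,0,85],[35,-30,0,0,0,0,85],[35,-30,0,0,0,0.1,85],[0,0,0,0,0,0.15,85]]'; python3 nudge.py '[[0,0,0,0,0,0.1,85],[0,0,0,0,0,0,85],[0,0,0,0,0,0,85]]'
python3 - <<'E'
from h import *
s=read_state();i=optics.get_image('wrist');cv2.imwrite('pics/w1.png',i);np.save('w1.npy',s,allow_pickle=True)
print(s['eef_pos'],s['tool_rot'],s['qpos'])
E
```

```text
clock: 1.35
eef_pos: [475.2, -160.4, 231.2]
tool_rot: [-3.138, -0.003, 0.108]
force: [-0.1, 0.0, 0.1]
width: 84.8
gripper_force: 0.0
clock: 1.65
eef_pos: [471.6, -167.8, 231.2]
tool_rot: [3.142, 0.0, 0.004]
force: [0.9, -0.1, 0.8]
width: 84.9
gripper_force: 0.0
[ 471.56625359 -167.76793778  231.21815797] [3.14152769e+00 2.92426793e-04 4.06414221e-03] [ 0.21702542  0.41757002  0.09589678  1.92843541 -0.05403649  0.79828086
 -1.22426251]
```

View pics/w1.png

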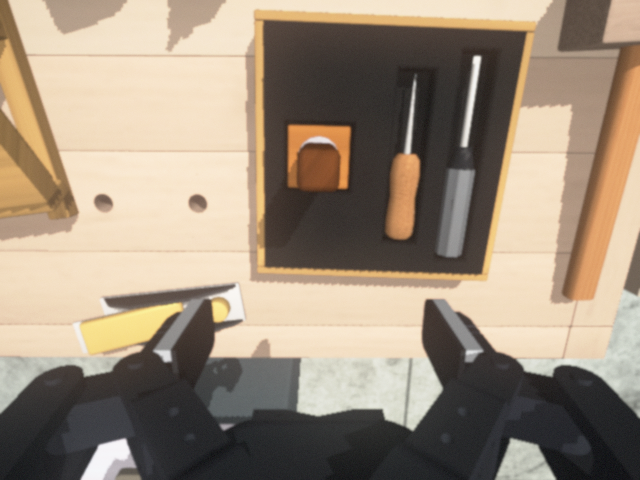

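Wrist view: the foot's corners are about (287,124), (351,125), (350,191) and (287,189). The handle stands in front of it with its top around (297–342, 145–192). The tray's corners are about (257,12), (535,25), (487,277) and (258,275).

```bash
python3 - <<'E'
from h import *
s=np.load('w1.npy',allow_pickle=True).item();W=cam('wrist',s);T=cam('top')
i=cv2.imread('pics/w1.png');H=cv2.cvtColor(i,cv2.COLOR_BGR2HSV).astype(int)
m=((H[...,0]<18)&(H[...,1]>110)&(H[...,2]>70)).astype(np.uint8)*255
m[:110]=0;m[205:]=0;m[:,:275]=0;m[:,365:]=0
c=max(cv2.findContours(cv2.morphologyEx(m,cv2.MORPH_CLOSE,np.ones((9,9))),0,2)[0],key=cv2.contourArea)
print(cv2.boundingRect(c),cv2.minAreaRect(c))
q=cv2.approxPolyN(cv2.convexHull(c),4,ensure_convex=True).reshape(-1,2).astype(float);print(q.tolist())
P=np.array([onz(W,p,41) for p in q]);print(P.round(1),P.mean(0))
for z in (144,):print([onz(W,p,z).round(1).tolist() for p in ((297.5,191.5),(341.5,191.5))])
Y=onz(T,(403.3,290.1),144);print('expected handle top',proj(W,Y),[proj(W,Y+[a,b,0]).round(0) for a in(-14,14) for b in (14,-14)])
print(tri([(W,q.mean(0)),(T,(395.3,290.2))]))
L=[onz(W,(257,12),36),onz(W,(258,275),36),onz(W,(535,25),36),onz(W,(487,277),36)];print(np.round(L,1))
E
```

```text
(286, 123, 66, 69) ((318.0007019042969, 157.48150634765625), (64.36328125, 67.50926971435547), 2.12109637260437)
[[352.0, 125.0], [348.0, 191.0], [285.0, 191.0], [287.0, 123.0]]
[[ 547.4 -198.2   41. ]
 [ 488.7 -196.4   41. ]
 [ 488.4 -137.6   41. ]
 [ 548.9 -140.8   41. ]] [ 518.33343758 -168.25133414   41.        ]
[[505.9, -155.2, 144.0], [506.0, -183.5, 144.0]]
expected handle top [317.86165485 168.96873445] [array([296., 191.]), array([340., 191.]), array([295., 146.]), array([341., 146.])]
(array([ 519.22744874, -168.29269741,   42.75917134]), [0.0, 0.0])
[[ 636.2 -117.4   36. ]
 [ 401.5 -107.8   36. ]
 [ 627.6 -348.5   36. ]
 [ 400.3 -340.8   36. ]]
```

```bash
python3 nudge.py '[[24,0.4,0,0,0,0.02,85],[24,0.4,0,0,0,0.02,85],[0,0,30,0,0,0,85],[0,0,30,0,0,0,85],[0,0,30,0,0,0,85],[0,0,30,0,0,0,85],[0,0,20,0,0,0,85],[0,0,6,0,0,0,85],[0,0,0,0,0,0,85],[0,0,0,0,0,0,85]]'
python3 -c "
from h import *
cv2.imwrite('pics/w2.png',optics.get_image('wrist'))"
```

```text
clock: 2.7
eef_pos: [520.4, -169.4, 86.2]
tool_rot: [3.141, -0.002, -0.038]
force: [-0.2, 0.3, 0.2]
width: 85.1
gripper_force: 0.0
```

View pics/w2.png

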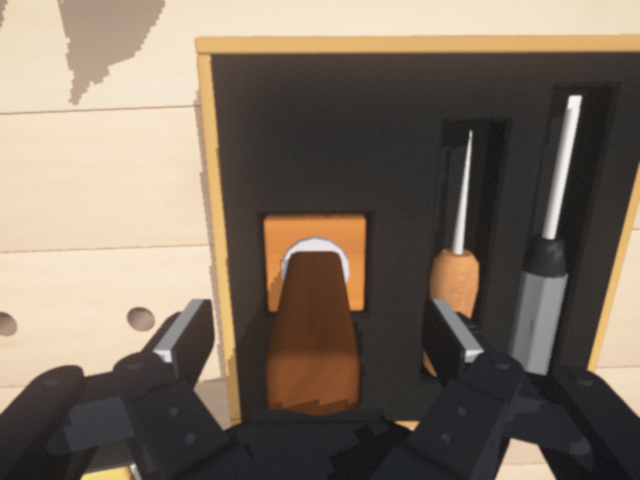

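The handle, at about (313,350), lies midway between the pads at (200,340) and (440,340), and it is square to them. I'll close and then lift.

```bash
python3 nudge.py '[[0,0,0,0,0,0,20],[0,0,0,0,0,0,20],[0,0,0,0,0,0,20],[0,0,0,0,0,0,20],[0,0,0,0,0,0,20],[0,0,0,0,0,0,20],[0,0,0,0,0,0,20],[0,0,0,0,0,0,20]]'
```

```text
clock: 3.55
eef_pos: [519.8, -168.9, 85.6]
tool_rot: [-3.142, -0.0, -0.038]
force: [-0.9, 1.1, 4.7]
width: 27.8
gripper_force: 47.7
```

```bash
python3 nudge.py '[[0,0,-6,0,0,0,20],[0,0,-12,0,0,0,20],[0,0,-30,0,0,0,20],[0,0,-40,0,0,0,20],[0,0,-45,0,0,0,20],[0,0,-40,0,0,0,20],[0,0,-7,0,0,0,20],[0,0,0,0,0,0,20]]'
python3 - <<'E'
from h import *
T=cam('top');S=cam('side')
qt=np.array([[262.9,291.4],[184.6,303.4],[177.1,274.4],[257.4,262.1]])
ps=.1405;Rp=R.from_euler('xyz',[0,np.radians(-27),ps]).as_matrix();n=Rp[:,2];print('n',n)
# top corners onto plane of grille top face; panel origin z=100
O=np.array([540.,215,100])
for h in (13,):
    for k in range(6):
        X=[]
        for q in qt:
            o,d=ray(T,q);X.append(o+d*((O+h*n-o)@n)/(d@n))
        c=np.mean(X,0);e=c-h*n;O=np.array([e[0],e[1],100.])
    print('O',O,'centre z',e[2]); loc=(np.array(X)-O)@Rp;print(loc.round(1))
for a in (-34,34):
  for b in (-84,84): print(a,b,'side',proj(S,O+Rp@[a,b,13]).round(1),'top',proj(T,O+Rp@[a,b,13]).round(1))
np.save('O.npy',O)
s=read_state();p=np.array(s['eef_pos']);Rt=R.from_euler('xyz',s['tool_rot']).as_matrix()
print(p,s['force'],s['width'])
Rg=Rp@np.diag([1,-1,-1]);tcp=O+n*(66.6+60)
print('target tcp',tcp,'rel tool',Rt.T@(tcp-p),'rotvec',R.from_matrix(Rt.T@Rg).as_rotvec())
E
```

```text
clock: 4.35
eef_pos: [520.2, -169.2, 266.9]
tool_rot: [3.141, -0.003, -0.038]
force: [-0.4, 0.0, -3.3]
width: 27.5
gripper_force: 48.3
n [-0.44951692 -0.06357601  0.89100652]
O [547.45371435 214.68135111 100.        ] centre z 100.00000000421933
[[-35.5 -84.4  13. ]
 [-34.3  84.9  13. ]
 [ 35.3  84.6  13. ]
 [ 34.4 -85.   13. ]]
-34 -84 side [385.5 265.2] top [262.6 290.8]
-34 84 side [412.1 334. ] top [185.  303.2]
34 -84 side [349.4 249.9] top [257.  262.4]
34 84 side [368.1 317.3] top [177.5 274.9]
[ 520.21772046 -169.16408628  266.92359155] [-4.19444596e-01  2.30875779e-03 -3.28168293e+00] 27.508303593916494
target tcp [490.54487187 206.63262765 212.80142596] rel tool [ -44.22974651 -374.41972551   53.72574444] rotvec [ 0.04308139  0.46685011 -0.17527066]
```

```bash
python3 nudge.py '[[-4,-30,0,0,0,0,20],[-6,-45,0,0,0,0,20],[-6,-48,0,0,0,0,20],[-6,-48,0,0,0,0,20],[-6,-48,0,0,0,0,20],[-6,-48,0,0,0,0,20],[-6,-48,13,0,0,0,20],[-4,-37,20,0,0,0,20],[0,-22,21,0,0,0,20],[0,0,0,0.011,0.117,-0.044,20],[0,0,0,0.011,0.117,-0.044,20],[0,0,0,0.011,0.117,-0.044,20]]';python3 nudge.py '[[0,0,0,0.011,0.117,-0.044,20],[0,0,0,0,0,0,20],[0,0,0,0,0,0,20]]'
python3 - <<'E'
from h import *
s=read_state();W=cam('wrist',s);i=optics.get_image('wrist')
b=optics.get_image('side');cv2.imwrite('pics/s3.png',b);np.save('w3.npy',s,allow_pickle=True);cv2.imwrite('pics/w3.png',i)
b=cv2.resize(b[180:420,260:500],(600,600));i2=i.copy()
O=np.load('O.npy');Rp=R.from_euler('xyz',[0,np.radians(-27),.1405]).as_matrix();n=Rp[:,2]
p=np.array(s['eef_pos']);Rt=R.from_euler('xyz',s['tool_rot']).as_matrix();Rg=Rp@np.diag([1,-1,-1])
print('rel',Rt.T@(O+n*126.6-p),'rot',R.from_matrix(Rt.T@Rg).as_rotvec(),s['force'])
for a in (-34,34):
  for c in (-84,84): print(a,c,proj(W,O+Rp@[a,c,13]).round(1))
cv2.imwrite('pics/v3.png',np.hstack([i2[:, :],np.zeros((480,0,3),np.uint8)]))
E
```

```text
clock: 5.55
eef_pos: [488.2, 205.9, 209.2]
tool_rot: [-3.133, -0.352, 0.096]
force: [1.6, -0.5, -2.7]
width: 27.5
gripper_force: 48.3
clock: 5.85
eef_pos: [489.4, 201.1, 211.2]
tool_rot: [3.134, -0.372, 0.106]
force: [0.9, 0.0, -2.3]
width: 27.1
gripper_force: 48.8
rel [ 2.16328709 -5.33617418 -0.86743076] rot [ 0.02185474  0.099724   -0.03138565] [ 0.92337737  0.03829897 -2.29529836]
-34 -84 [417.6 251.8]
-34 84 [197.8 260. ]
34 -84 [425.2 162.9]
34 84 [182.  171.4]
```

View pics/w3.png

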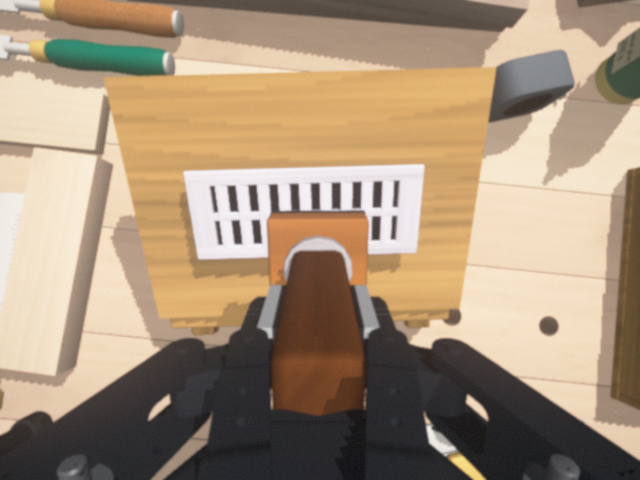

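View pics/s3.png

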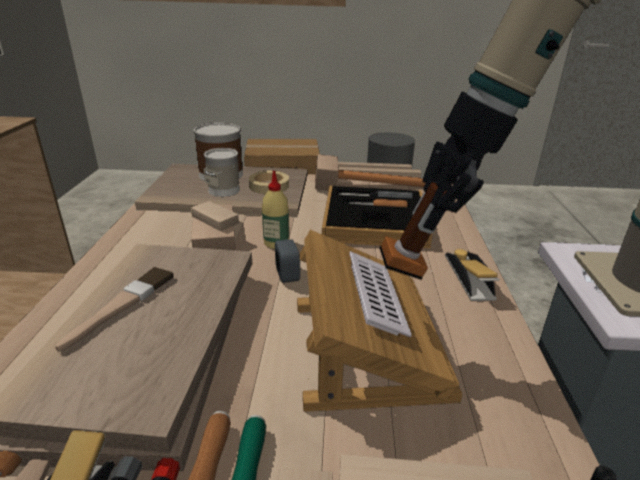

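Wrist view: the grille's corners are at about (186,170), (424,165), (418,252) and (198,259), within about 4 px of my prediction. The tool sits in the hand as it was gripped. I still need the remaining turn, then the approach.

```bash
cat > chk.py <<'E'
from h import *
s=read_state()
O=np.load('O.npy');Rp=R.from_euler('xyz',[0,np.radians(-27),.1405]).as_matrix()
p=np.array(s['eef_pos']);Rt=R.from_euler('xyz',s['tool_rot']).as_matrix();Rg=Rp@np.diag([1,-1,-1])
print('face in panel',(Rp.T@(p+66.6*Rt[:,2]-O)).round(1),'rot left',R.from_matrix(Rt.T@Rg).as_rotvec().round(3),'F panel',(Rp.T@np.array(s['force'])).round(1),s['width'],s['clock'])
E
python3 nudge.py '[[2,-5,0,0.011,0.05,-0.015,20],[0,0,0,0.011,0.05,-0.015,20],[0,0,0,0,0,0,20],[0,0,0,0,0,0,20]]' >/dev/null; python3 chk.py
```

```text
face in panel [-1.6 -7.4 61.1] rot left [ 0.019  0.044 -0.015] F panel [-0.9  0.5 -2.8] 27.412315899204003 6.35
```

```bash
python3 nudge.py '[[2,-5,0,0.02,0.044,-0.015,20],[0,0,0,0,0,0,20],[0,0,0,0,0,0,20]]' >/dev/null; python3 chk.py; python3 -c "
from cell import ctrl, optics, finish_job, read_state;print(read_state()['qpos'])"
```

```text
face in panel [ 8.7 -0.2 67.3] rot left [0.002 0.012 0.001] F panel [-1.1 -0.1 -2.6] 27.672702154682778 6.65
[-0.5556986   0.34321694 -0.0189687   2.2470054   0.98963438  0.23358332
 -2.93716836]
```

```bash
python3 nudge.py '[[0,0,0,0,0,-0.12,20],[0,0,0,0,0,-0.12,20],[0,0,0,0,0,-0.12,20],[0,0,0,0,0,0,20],[0,0,0,0,0,0,20]]' >/dev/null; python3 chk.py; python3 -c "
from cell import ctrl, optics, finish_job, read_state;print(read_state()['qpos'])"
```

```text
face in panel [ 8.4 -0.2 67.2] rot left [-0.     0.012  0.359] F panel [-1.3  1.1 -2.1] 26.99813591650481 7.15
[-0.48231413  0.34474335 -0.11470404  2.24567057  1.0608193   0.26532735
 -2.64937657]
```

```bash
python3 nudge.py '[[-8,-3,0,-0.004,0.012,0,20],[0,0,14,0,0,0,20],[0,0,14,0,0,0,20],[0,0,8,0,0,0,20],[0,0,4,0,0,0,20],[0,0,0,0,0,0,20],[0,0,0,0,0,0,20],[0,0,0,0,0,0,20]]' >/dev/null; python3 chk.py; python3 -c "
from cell import ctrl, optics, finish_job, read_state;print(read_state()['qpos'])"
```

```text
face in panel [ 6.6  0.7 33.5] rot left [0.001 0.012 0.365] F panel [-1.3 -0.5 -2. ] 27.486274496275772 7.95
[-0.4874955   0.42091267 -0.09753307  2.24921828  1.36137919  0.23327261
 -2.9411888 ]
```

```bash
python3 nudge.py '[[0,0,0,0,0,-0.12,20],[0,0,0,0,0,-0.12,20],[0,0,0,0,0,-0.12,20],[0,0,0,0,0,-0.12,20],[0,0,0,0,0,-0.12,20],[0,0,0,0,0,-0.12,20],[0,0,0,0,0,0,20],[0,0,0,0,0,0,20],[0,0,0,0,0,0,20]]' >/dev/null; python3 chk.py; python3 -c "
from cell import ctrl, optics, finish_job, read_state;print(read_state()['qpos'])"
```

```text
face in panel [ 6.6  0.7 33.4] rot left [-0.003  0.012  1.083] F panel [-0.7 -0.4 -1.7] 27.601100866657774 8.85
[-0.4196887   0.42456146 -0.18907407  2.24723322  1.38606741  0.27380492
 -2.2446875 ]
```

```bash
python3 nudge.py '[[-3,-6,0,-0.009,0.007,0,20],[0,0,8,0,0,0,20],[0,0,4,0,0,0,20],[0,0,0,0,0,0,20],[0,0,0,0,0,0,20],[0,0,0,0,0,0,20]]' >/dev/null; python3 chk.py; python3 -c "
from cell import ctrl, optics, finish_job, read_state;print(read_state()['qpos'])"
```

```text
face in panel [ 0.8  1.1 21.5] rot left [1.000e-03 1.000e-03 1.085e+00] F panel [-0.4 -0.4 -2.4] 27.694625601709237 9.45
[-0.42977289  0.45225635 -0.1810474   2.27223901  1.61805305  0.27293073
 -2.48075157]
```

```bash
python3 nudge.py '[[0,0,1,0,0,0,20],[0,0,1,0,0,0,20],[0,0,1,0,0,0,20],[0,0,1,0,0,0,20],[0,0,1,0,0,0,20],[0,0,1,0,0,0,20],[0,0,0,0,0,0,20]]' >/dev/null; python3 chk.py;  python3 nudge.py '[[0,0,0.9,0,0,0,20],[0,0,0.9,0,0,0,20],[0,0,0,0,0,0,20]]' >/dev/null; python3 chk.py
```

```text
face in panel [ 0.5  0.9 15.2] rot left [1.000e-03 2.000e-03 1.085e+00] F panel [-0.6 -0.  -1.8] 27.29986894721806 10.15
face in panel [ 0.5  0.9 13.4] rot left [1.000e-03 2.000e-03 1.085e+00] F panel [-0.2 -0.2 -2.8] 27.375853332586672 10.45
```

```bash
python3 nudge.py '[[0,0,0.9,0,0,0,20],[0,0,0.9,0,0,0,20],[0,0,0,0,0,0,20]]' >/dev/null; python3 chk.py;python3 nudge.py '[[0,0,0.9,0,0,0,20],[0,0,0,0,0,0,20]]' >/dev/null; python3 chk.py
```

```text
face in panel [ 0.7  1.2 12.5] rot left [1.000e-03 0.000e+00 1.086e+00] F panel [-2.4 -0.3  9.7] 27.227598773007085 10.75
face in panel [ 0.7  1.2 11.8] rot left [1.000e-03 0.000e+00 1.086e+00] F panel [-1.3 -0.7 11.2] 27.807656674875354 10.95
```

```bash
for k in 1; do python3 nudge.py '[[0,0,0.9,0,0,0,20],[0,0,0.9,0,0,0,20]]' >/dev/null; python3 chk.py; done; python3 nudge.py '[[0,0,0.9,0,0,0,20],[0,0,0.9,0,0,0,20]]' >/dev/null; python3 chk.py
```

```text
face in panel [ 0.7  1.2 10. ] rot left [1.000e-03 0.000e+00 1.086e+00] F panel [-1.7 -0.8 10. ] 27.313917736374975 11.15
face in panel [0.7 1.  7.8] rot left [1.000e-03 1.000e-03 1.086e+00] F panel [-2.  -1.3  3.7] 27.61748790577378 11.35
```

```bash
python3 nudge.py '[[0,0,0.8,0,0,0,20]]' >/dev/null; python3 chk.py; python3 nudge.py '[[0,0,0.8,0,0,0,20]]' >/dev/null; python3 chk.py
```

```text
face in panel [0.7 1.  6.6] rot left [1.000e-03 1.000e-03 1.085e+00] F panel [-1.2  0.1 -0.1] 27.15817019174459 11.45
face in panel [0.7 0.9 5.5] rot left [1.000e-03 1.000e-03 1.085e+00] F panel [-1.7  0.1 -2.7] 27.43548179404563 11.55
```

```bash
python3 nudge.py '[[0,0,0.6,0,0,0,20],[0,0,0.4,0,0,0,20]]' >/dev/null; python3 chk.py; python3 nudge.py '[[0,0,0.4,0,0,0,20]]' >/dev/null; python3 chk.py
```

```text
face in panel [0.5 0.8 4.3] rot left [1.000e-03 2.000e-03 1.085e+00] F panel [-0.9 -0.3 -1.7] 27.46632877421406 11.75
face in panel [0.5 0.9 4. ] rot left [1.000e-03 2.000e-03 1.085e+00] F panel [-1.3  0.4 -2. ] 27.59152067807793 11.85
```

```bash
python3 nudge.py '[[0,0,0.3,0,0,0,20]]' >/dev/null; python3 chk.py; python3 nudge.py '[[0,0,0.3,0,0,0,20]]' >/dev/null; python3 chk.py
```

```text
face in panel [0.5 0.9 3.9] rot left [1.000e-03 2.000e-03 1.085e+00] F panel [-1.6 -0.3  2.5] 27.565407298766637 11.95
face in panel [0.5 1.  3.9] rot left [1.000e-03 1.000e-03 1.085e+00] F panel [-2.3  0.4  7.9] 27.1556473685051 12.05
```

```bash
python3 nudge.py '[[0,0,0.3,0,0,0,20],[0,0,0,0,0,0,20],[0,0,0,0,0,0,20]]' >/dev/null; python3 chk.py
```

```text
face in panel [0.5 1.  3.9] rot left [1.000e-03 1.000e-03 1.086e+00] F panel [-2.3 -1.1  7.2] 27.18575931818572 12.35
```

The flange is hard on the panel at a face height of 3.9 mm (4 mm expected). I'll back off and look.

```bash
python3 nudge.py '[[0,0,-3,0,0,0,20],[0,0,-10,0,0,0,20],[0,0,-20,0,0,0,20],[0,0,-25,0,0,0,20],[0,0,-22,0,0,0,20],[0,0,0,0,0,0,20],[0,0,0,0,0,0,20]]' >/dev/null; python3 chk.py; python3 - <<'E'
from h import *
s=read_state();print(s['qpos'])
a=cv2.imread('pics/side0.png');b=optics.get_image('side');cv2.imwrite('pics/s4.png',b);cv2.imwrite('pics/t4.png',optics.get_image('top'))
f=lambda i:cv2.resize(i[240:350,335:435],(400,440),interpolation=cv2.INTER_CUBIC)
cv2.imwrite('pics/c4.png',np.hstack([f(a),f(b)]))
E
```

```text
face in panel [ 1.2  0.8 83.2] rot left [2.000e-03 1.000e-03 1.085e+00] F panel [-0.8 -0.4 -2.1] 27.361585783793988 13.05
[-0.39305986  0.31298478 -0.25564182  2.27104723  1.1403562   0.3209945
 -2.02250965]
```

View pics/c4.png

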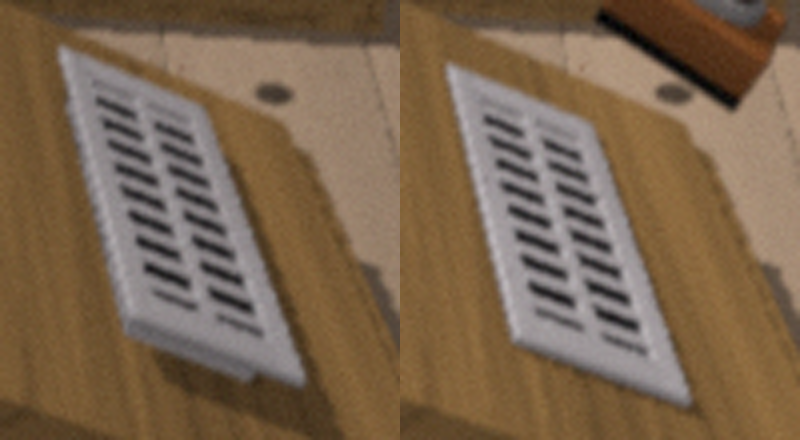

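The grille is flush at both ends. In the crop its corners shifted from (60,47) to (47,65) and from (125,325) to (115,340), and the shadow gap and visible skirt are gone. Now I'll return the tool, turned a quarter turn because the cut-out is square.

```bash
cat > ret.py <<'E'
from h import *
s=read_state();p=np.array(s['eef_pos']);Rt=R.from_euler('xyz',s['tool_rot']).as_matrix()
G=R.from_euler('xyz',[np.pi,0,np.pi/2-.038]).as_matrix()
print('p',p.round(1),'rot',R.from_matrix(Rt.T@G).as_rotvec().round(4),'d in level tool axes',(G.T@(np.array([519.8,-168.9,266])-p)).round(1),'qd',np.abs(s['qd']).max().round(3),'q',np.round(s['qpos'],2),s['width'],s['clock'],np.round(s['force'],1))
E
python3 ret.py
```

```text
p [480.7 205.9 232.9] rot [ 0.4466 -0.1511 -0.302 ] d in level tool axes [-373.    53.3  -33.1] qd 0.012 q [-0.39  0.31 -0.26  2.27  1.14  0.32 -2.02] 27.65193836458633 13.15 [-0.5  0.4 -3.1]
```

```bash
python3 nudge.py '[[0,0,-10,0.074,-0.025,-0.05,20],[0,0,-10,0.074,-0.025,-0.05,20],[0,0,-10,0.074,-0.025,-0.05,20],[0,0,0,0.074,-0.025,-0.05,20],[0,0,0,0.074,-0.025,-0.05,20],[0,0,0,0.074,-0.025,-0.05,20],[0,0,0,0,0,0,20],[0,0,0,0,0,0,20]]'>/dev/null; python3 ret.py
```

```text
p [476.1 201.  251.4] rot [ 0.0788 -0.0126 -0.056 ] d in level tool axes [-367.9   57.8  -14.6] qd 0.031 q [ 0.01  0.45 -0.69  1.92  0.43  0.85 -0.99] 28.03096671306648 13.95 [-0.1  0.2 -2.5]
```

```bash
python3 nudge.py '[[0,0,-7,0.079,-0.013,-0.056,20],[0,0,-8,0,0,0,20],[-30,5,0,0,0,0,20],[-45,7,0,0,0,0,20],[-48,7,0,0,0,0,20],[-48,7,0,0,0,0,20],[-48,7,0,0,0,0,20],[-48,8,0,0,0,0,20],[-48,8,0,0,0,0,20],[-33,6,0,0,0,0,20],[-20,3,0,0,0,0,20],[0,0,0,0,0,0,20]]'>/dev/null; python3 nudge.py '[[0,0,0,0,0,0,20],[0,0,0,0,0,0,20]]'>/dev/null;python3 ret.py
```

```text
p [ 520.1 -166.4  268.1] rot [0.0013 0.     0.0041] d in level tool axes [-2.5 -0.2  2.1] qd 0.01 q [ 0.72  0.51 -0.7   1.75  0.38  1.02 -0.15] 27.40099333356315 15.35 [-0.1  0.3 -2.3]
```

```bash
python3 nudge.py '[[-2.5,0,20,0,0,0.004,20],[0,0,35,0,0,0,20],[0,0,35,0,0,0,20],[0,0,30,0,0,0,20],[0,0,16,0,0,0,20],[0,0,0,0,0,0,20],[0,0,0,0,0,0,20],[0,0,0,0,0,0,20]]'>/dev/null; python3 ret.py; python3 - <<'E'
from h import *
np.save('w5.npy',read_state(),allow_pickle=True)
cv2.imwrite('pics/w5.png',optics.get_image('wrist'));cv2.imwrite('pics/s5.png',optics.get_image('side'));cv2.imwrite('pics/t5.png',optics.get_image('top'))
a=cv2.imread('pics/w5.png');b=cv2.imread('pics/s5.png')[150:250,330:430]
cv2.imwrite('pics/c5.png',np.hstack([cv2.resize(a,(480,360)),cv2.resize(b,(320,360),interpolation=cv2.INTER_CUBIC)]))
E
```

```text
p [ 521.4 -170.2  133.2] rot [ 0.0032  0.0002 -0.0011] d in level tool axes [   1.3   -1.7 -132.8] qd 0.007 q [ 0.64  0.68 -0.58  1.89  0.54  0.73 -0.29] 27.502002823936074 16.15 [-0.7  0.3 -3.2]
```

View pics/c5.png

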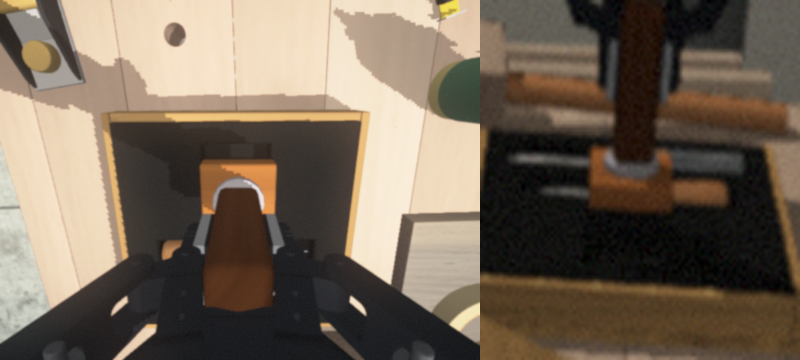

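The tool hangs upright over the cut-out. The cut-out's far edge shows in the wrist crop at about (203–270, 143), and the foot is at (201–276, 160). I'll measure the offset of foot and pocket more finely.

```bash
python3 - <<'E'
from h import *
def foot(img,st,roi,z,n):
    W=cam('wrist',st);H=cv2.cvtColor(img,cv2.COLOR_BGR2HSV).astype(int)
    m=((H[...,0]<18)&(H[...,1]>110)&(H[...,2]>90)).astype(np.uint8)*255
    row=[np.where(m[v,roi[0]:roi[1]])[0]+roi[0] for v in roi[2]]
    for v,r in zip(roi[2],row): a,b=onz(W,(r.min(),v),z),onz(W,(r.max()+1,v),z);print(n,v,r.min(),r.max(),((a+b)/2).round(1),np.linalg.norm(a-b).round(1))
    cu=(roi[0]+roi[1])//2-45
    col=np.where(m[:,cu+15])[0];col=col[(col>100)&(col<330)];print(n,'top edge',col.min(),onz(W,(cu+15,col.min()),z).round(1))
s5=np.load('w5.npy',allow_pickle=True).item();i5=cv2.imread('pics/w5.png')
foot(i5,s5,(250,385,(220,225,230)),s5['eef_pos'][2]-66.6+22,'now')
W=cam('wrist',s5)
g=cv2.GaussianBlur(cv2.cvtColor(i5,cv2.COLOR_BGR2GRAY),(3,3),0).astype(int)
for v in (196,200,204): print(v,'row',g[v,255:300:3].tolist(),g[v,340:385:3].tolist())
print('col',g[180:214,318].tolist())
print('pred pocket far corners',[proj(W,onz(W,(0,0),39)*0+np.array([x,y,39])).round(1) for x,y in ((518.9-30.5,-168.6+30.5),(518.9-30.5,-168.6-30.5),(518.9+30.5,-168.6+30.5),(518.9+30.5,-168.6-30.5))])
E
```

```text
now 220 266 368 [ 522.2 -144.1   88.6] 55.2
now 225 266 369 [ 522.4 -146.9   88.6] 56.0
now 230 267 369 [ 522.5 -149.7   88.6] 55.7
now top edge 149 [ 508.2 -106.5   88.6]
196 row [42, 43, 41, 43, 39, 36, 42, 43, 44, 44, 43, 44, 44, 44, 45] [46, 47, 46, 45, 45, 44, 40, 47, 55, 54, 53, 53, 54, 53, 54]
200 row [41, 41, 41, 41, 38, 34, 39, 42, 45, 44, 43, 44, 43, 44, 43] [46, 46, 45, 44, 45, 43, 39, 46, 53, 53, 54, 55, 52, 52, 52]
204 row [40, 42, 41, 41, 38, 33, 39, 42, 44, 43, 42, 43, 44, 43, 42] [45, 45, 44, 45, 44, 43, 38, 47, 53, 54, 53, 54, 51, 52, 53]
col [55, 53, 50, 48, 48, 48, 48, 48, 47, 46, 47, 49, 53, 55, 56, 56, 56, 55, 54, 54, 55, 55, 55, 55, 55, 55, 54, 53, 52, 51, 48, 50, 59, 70]
pred pocket far corners [array([266.1, 194.6]), array([273. , 279.2]), array([358., 191.]), array([358.5, 276. ])]
```

```bash
python3 nudge.py '[[1.6,-2.2,0,0.003,0,-0.001,20],[0,0,10,0,0,0,20],[0,0,10,0,0,0,20],[0,0,0,0,0,0,20],[0,0,0,0,0,0,20],[0,0,0,0,0,0,20]]'>/dev/null; python3 ret.py
```

```text
p [ 518.2 -169.   111.7] rot [-0.0024 -0.0005 -0.0008] d in level tool axes [ 1.000e-01  1.600e+00 -1.543e+02] qd 0.007 q [ 0.62  0.71 -0.56  1.91  0.57  0.69 -0.32] 27.249811588814154 16.9 [ 0.6  0.3 -2.6]
```

```bash
python3 nudge.py '[[0.3,0.9,0,-0.002,0,0,20],[0,0,3,0,0,0,20],[0,0,3,0,0,0,20],[0,0,3,0,0,0,20],[0,0,0,0,0,0,20],[0,0,0,0,0,0,20]]'>/dev/null; python3 ret.py; python3 nudge.py '[[0,0,3,0,0,0,20],[0,0,3,0,0,0,20],[0,0,0,0,0,0,20]]'>/dev/null; python3 ret.py
```

```text
p [ 518.9 -168.7  102.6] rot [-0.0008 -0.0004 -0.0009] d in level tool axes [-1.000e-01  9.000e-01 -1.634e+02] qd 0.003 q [ 0.61  0.72 -0.55  1.91  0.58  0.67 -0.33] 27.14386364458317 17.5 [-0.3 -0.5 -3.1]
p [ 518.6 -168.8   96.3] rot [-0.0014 -0.0005 -0.0009] d in level tool axes [-1.000e-01  1.200e+00 -1.697e+02] qd 0.008 q [ 0.61  0.73 -0.54  1.92  0.59  0.66 -0.34] 27.38453039785241 17.8 [-0.2 -0.9 -3. ]
```

Face height is 30 mm, inside the foam (top at 39 mm), with no contact force. I'll carry on down.

```bash
python3 nudge.py '[[0,0,3,0,0,0,20],[0,0,3,0,0,0,20],[0,0,2,0,0,0,20],[0,0,0,0,0,0,20],[0,0,0,0,0,0,20]]'>/dev/null; python3 ret.py; python3 nudge.py '[[0,0,1,0,0,0,20],[0,0,1,0,0,0,20],[0,0,0,0,0,0,20]]'>/dev/null; python3 ret.py
```

```text
p [ 518.9 -168.8   88.7] rot [-0.0006 -0.0004 -0.0009] d in level tool axes [-1.000e-01  9.000e-01 -1.773e+02] qd 0.003 q [ 0.6   0.74 -0.53  1.92  0.6   0.64 -0.34] 27.412735859143893 18.3 [-0.4 -0.6 -1.2]
p [ 518.9 -168.8   86.7] rot [-0.0006 -0.0003 -0.0009] d in level tool axes [-1.000e-01  9.000e-01 -1.793e+02] qd 0.001 q [ 0.6   0.74 -0.53  1.92  0.6   0.64 -0.35] 27.631149430281766 18.6 [ 0.4  0.1 -1.9]
```

```bash
python3 nudge.py '[[0,0,1,0,0,0,20],[0,0,0.5,0,0,0,20],[0,0,0,0,0,0,20]]'>/dev/null; python3 ret.py; python3 nudge.py '[[0,0,0,0,0,0,45],[0,0,0,0,0,0,70],[0,0,0,0,0,0,85],[0,0,0,0,0,0,85],[0,0,0,0,0,0,85],[0,0,0,0,0,0,85],[0,0,0,0,0,0,85],[0,0,0,0,0,0,85]]'
```

```text
p [ 519.1 -168.8   85.7] rot [-0.0002  0.     -0.0009] d in level tool axes [-1.000e-01  7.000e-01 -1.803e+02] qd 0.001 q [ 0.6   0.74 -0.52  1.92  0.6   0.64 -0.35] 27.250695530614237 18.9 [-1.8 -0.   2.3]
clock: 19.7
eef_pos: [518.9, -168.8, 85.3]
tool_rot: [-3.141, -0.0, 1.532]
force: [-0.2, -0.4, -0.2]
width: 85.0
gripper_force: 0.0
```

Seated and released. I'll retreat straight up and verify.

```bash
python3 nudge.py '[[0,0,-10,0,0,0,85],[0,0,-20,0,0,0,85],[0,0,-35,0,0,0,85],[0,0,-45,0,0,0,85],[0,0,-45,0,0,0,85],[-45,0,-20,0,0,0,85],[-45,0,0,0,0,0,85],[-30,0,0,0,0,0,85],[0,0,0,0,0,0,85],[0,0,0,0,0,0,85]]'
python3 - <<'E'
from h import *
t=optics.get_image('top');s=optics.get_image('side');cv2.imwrite('pics/t6.png',t);cv2.imwrite('pics/s6.png',s)
a=cv2.resize(s[140:340,240:440],(400,400),interpolation=cv2.INTER_CUBIC);b=cv2.resize(t[170:320,290:440],(400,400),interpolation=cv2.INTER_CUBIC)
cv2.imwrite('pics/c6.png',np.hstack([a,b]))
E
```

```text
clock: 20.7
eef_pos: [514.0, -288.8, 260.6]
tool_rot: [-3.141, -0.001, 1.531]
force: [-0.1, 0.6, -1.4]
width: 84.9
gripper_force: 0.0
```

View pics/c6.png

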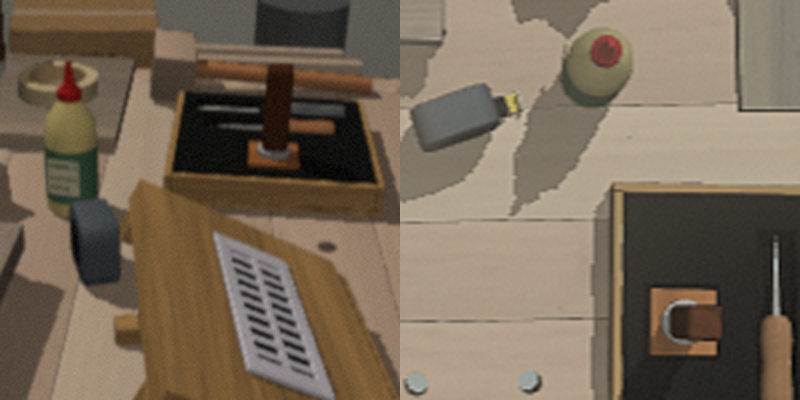

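The tool is upright in its cut-out: the foot in the top view spans (383.7–408.9, 278–303), as at the start. The grille is flush and the bystanders haven't moved. I'll hand in.

```bash
python3 -c "
from cell import ctrl, optics, finish_job, read_state
print(finish_job())"
```

```text
the job is handed in; nothing more can be done
None
```

The vent grille is pressed home and flush at both ends, the seating tool is back upright in its cut-out and released, the tape measure and glue bottle are unmoved, and the job was handed in at about 21 s; no verdict was returned.

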